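# Clamp a blade blank with the fold-out crank

### The job

Clamp the blade blank in the small bench press: swing the wheel's folding handle fully upright, crank the wheel clockwise by that handle until the pressing foot holds the blank firmly (stop soon after the crank clearly stiffens; do not overtighten), then fold the handle flat again and let go. Leave the blank where it lies and do not knock the other things on the bench.

Things in the scene. Friction and masses are not known exactly. Their poses are not given: they have to be found in the camera images.
- wheel_centre (a point): Centre of the upper face of the press's handwheel: a level aluminium disc, 140 mm across, 14 mm thick, turning about an upright axis on top of the press. Upper face 164 mm above the bench; it never rises or sinks. The point turns with the wheel; its x axis points from the wheel's axis to the handle's hinge.
- wheel (a joint): Turn of the handwheel, rad, 0 at the start, growing clockwise seen from above; 0.6 to 1.6 turns are needed. A turn lowers the screw 20 mm (3.2 mm a rad). It is self-locking: the wheel stays where it is left. While turning freely, dry friction takes about 6 N of push along the grip's circle (0.33 N m on the wheel).
- handle (a joint): Fold angle of the crank handle, rad: 0 folded flat over the wheel, pointing from its hinge to the wheel's axis; 1.57 upright (firm stops at both ends). It moves in the upright plane through the wheel's axis and the hinge, and stays at any angle by friction (about 2 N at the grip).
- handle_hinge (a point): Hinge of the crank handle, a level pin through a steel clevis (34 mm wide over the cheeks, 31 mm high over the wheel's upper face) on the wheel: 55 mm from the wheel's axis and 22 mm above the wheel's upper face.
- grip: Black cylindrical grip of the crank handle, 20 mm in diameter, 56 mm long, that spins freely on its spindle. Origin at its middle, 42 mm from the hinge; its x axis points along the grip towards the hinge. Folded, its middle line is 22 mm above the wheel's upper face (12 mm of air below it) and it may be pinched across from above; upright, its free end is 70 mm above the hinge.
- foot: Round steel pressing foot, 40 mm across, 12 mm thick, under the bridge on the wheel's axis; origin at the centre of its underside. It sinks as the wheel turns clockwise. It is loose in its holder: on meeting the blank it first slides up by an unknown 1 to 6 mm almost without force, then bears. The holder's height differs too, so poses do not tell the angle at which it bears.
- blank: Bare steel blade blank, a flat bar 180 x 30 x 5 mm, 0.2 kg, lying across a round steel anvil under the foot; origin at the centre of its underside, x along its length.
- cup: Bystander: steel cup, 76 mm across, 85 mm high; origin under its centre.
- scale: Bystander: dark wooden block, 120 x 45 x 22 mm; origin under its centre.
- tray: Bystander: open wooden tray, 100 x 140 x 35 mm; origin under its centre.
- driver: Bystander: screwdriver lying on the bench; origin under it.
- press: Grey portal press, fixed: base 160 x 200 mm, bridge top 141 mm up; origin under its centre. Each 10 N of clamping adds 0.6 N to the push at the grip. The blank is rightly held (40 to 120 N, best 75) when the push has risen by 2.5 to 6.5 N (best 4.5) over that of free turning, read in the same way (always moving, or always after a short move), 0.5 to 1.4 rad after the foot bears. Over 150 N harms.
Not all that is in view belongs to the job. Of the things that look like the blank, the largest one is meant.

How it is judged:
On the way, in this order (a step that is already met when the one before it is completed fails the run):
1. the handle is swung fully upright (within 10 degrees) (value of joint handle above 1.396 rad), for 0.2 s.
2. the foot presses on the blank with over 40 N while the fingers hold the raised handle (contact force between foot and blank above 40 N and value of joint handle above 1.2 rad and contact force between the fingers and grip above 0.3 N), for 0.1 s.
At the end, for the whole second after the job is handed in: The handle is folded flat (within 0.2 rad) and let go, the wheel is at rest, and the foot presses the blank with 40 to 120 N, the blank within 12 mm of where it lay (value of joint handle below 0.2 rad and contact force between foot and blank between 40 and 120 N and distance of blank from where it was at the start of the episode below 0.012 m and velocity of joint wheel between -0.05 and 0.05 rad/s); the robot touches nothing.
It fails at once if the press is overtightened (over 150 N on the blank) (contact force between foot and blank above 150 N).
It fails at once if the blank is pushed out of place (over 15 mm) (distance of blank from where it was at the start of the episode above 0.015 m).
It fails at once if a bystander is moved (over 20 mm) (distance of any of cup, scale, tray, driver from where it was at the start of the episode above 0.02 m).
It also fails if it takes over 72 s, if anything falls off the work surface, if the arm or the gripper's body presses on something with over 40 N, if the wrist force passes 120 N, or if a joint passes its speed limit or range.

### The arm

A 6-joint arm with a two-finger parallel gripper is mounted at the origin on the work surface. World frame = base frame: x ahead of the robot, y to its left, z up, the work surface at z = 0. Lengths are in m, angles in rad, forces in N, time in s.
With the tool pointing down it reaches from about 0.325 to 1 m from the base axis. Payload 5.1 kg.
Tool frame: the origin (TCP) lies at the centre of the arm's flange, where the gripper is bolted on; the fingertips stand 173 mm ahead of it and the grasp point (between the pads) lies 155 mm ahead of it; y points along the fingers, z is the direction in which the jaws open and shut, and the axes are right-handed (so a half turn about y gives the same grasp; the last joint's range is limited). The gripper opens to 85 mm and grips with 20 to 120 N. Pads are 22 mm wide; open, the fingers measure 114 mm over their backs; the gripper's body (76 mm by 85 mm) begins 54 mm behind the grasp point. The pads swing forward as they close: fully open they stand 13 mm farther back than shut.
Start: joints at [-1.419, 0.124, 1.65, -0, 1.367, -0.083], TCP at [0.151, -0.632, 0.405] pointing down, gripper open.
Joint ranges: [-2.61, 2.61], [-1.02, 2.33], [0.03, 2.71], [-1.35, 4.49], [0.32, 2.68], [-2.91, 2.91]. Speed limits (rad/s): [2.57, 2.57, 3.14, 3.14, 3.14, 3.14].

### API

Orientations are given as a unit quaternion [x, y, z, w].
In Python, from workcell import readout, capture, robot, search_frame, landmark_of gives the robot as it stands.
- The arm moves only by the tool carry_out, never from a script. Its argument "rows" is a list of rows, each an object of numbers: "fingers": the opening in per cent of the stroke, from 0 (shut) to 100 (fully open); "x", "y", "z": the shift along the tool's x, y, z in mm; "rx", "ry", "rz": the turn, a rotation vector about the tool's x, y, z in rad. In form: [{"fingers": .., "x": .., "y": .., "z": .., "rx": .., "ry": .., "rz": ..}, ...]. A call has exactly 5 rows; each row shifts and turns the commanded pose from where the row before left it, along the tool's axes as they then stand; what a row does not reach is not made up. A row lasts 1/10 s, in which the tool goes at most 50 mm and 8.59 degrees, less where a joint would pass 70% of its speed; a pose out of reach is approached as far as the arm can. A call with a gripper value outside its range is refused whole. The fingers move at their own pace and stop on an object; "newtons" is the grip in N (left out, the last holds). Time passes only in rows, so rows that do not move let the fingers close, or fill a call up. It gives the time, the measured TCP pose, the force and the opening at its end, in the units of the state.
- readout.state(): the state, without advancing time (a new reading comes with each control period).
- capture(name): name is "scene" or "top" or "wrist"; returns a dict with "color" (420x560x3 uint8, red, green, blue), "depth" (420x560 float32, m along the optical axis (not along the pixel's ray), 0 where there is no reading), "camera_matrix" (3x3 intrinsics, pixels), "pose" (4x4, takes a point from camera to world coordinates). Camera axes: x right, y down, z forward; pixel columns grow to the right and rows downward; lengths in m; the calibration is good to about 2 mm. A picture is of the moment at which its call begins.
- robot.hand_in(): hands the job in, once; it reports no verdict.
Trained networks look in a picture, given as the dict that the camera call returned (one of the last four; its "shot" number tells which), for a name from the list of things; names that differ only in an ending like _2 or _b are one class to them, and where a whole thing is asked for, a point or a joint stands for the part that bears it (a point fixed in the world has none). Each returns a list of dicts, best first, with "score" (0 to 1); they miss things now and then, are a little off and sometimes report something else, mostly with a low value. They report only what shows in the picture. A call takes as long as a camera call. They do not tell look-alikes from the thing itself.
- search_frame(picture, thing): "extent" ([centre column, centre row, width, height] in pixels, round what is visible of it).
- landmark_of(picture, thing): "at" ([row, column] in pixels: a listed point, or the origin of a listed thing).
The state is a dict: "clock": time; "joint_positions": joint angles; "joint_vel": joint speeds; "joint_efforts": joint torques, N m; "eef_pos": TCP position; "orientation": TCP orientation; "ft_force": force on the tool from outside, world axes, zero at the start; "torque": the same for the moment, N m; "gripper_width": finger opening in m.
Only numpy, scipy, OpenCV 4.12 (cv2) and the standard library are available. Lean on these libraries where they do the work, as an engineer would, in place of code of your own. Each camera call takes 0.05 s, during which the arm holds its last target. There are 200 camera calls.

## Working session

There is one attempt and no reset: what is moved stays moved. The work goes in short steps, Python scripts to look and compute and a tool call to move; the robot and the scene stay as the last step left them, time stands still between calls to the robot, and variables do not carry over. Pictures are saved under pics/ and viewed, about 8 in all and at most 12, crops included, and the job is handed in when it is done.

Besides the shell and the picture viewer there is one more tool, called after "Emit:" as a command line: name --argument value ..., lists and objects as JSON in quotes. carry_out: Moves the arm, as the interface text tells. Its arguments: {"type":"object","properties":{"rows":{"type":"array"},"newtons":{"type":"number"}},"required":["rows"]}

```bash
mkdir -p pics; ls; cat > h.py <<'E'
import numpy as np, cv2
from scipy.spatial.transform import Rotation as R
from workcell import readout, capture, robot, search_frame, landmark_of
def w(p,r,c,z=None):
    K=p["camera_matrix"];T=p["pose"];d=np.array([(c-K[0,2])/K[0,0],(r-K[1,2])/K[1,1],1.])
    if z is None:
        a=p["depth"][int(r)-1:int(r)+2,int(c)-1:int(c)+2];a=a[a>0];s=np.median(a) if len(a) else np.nan
    else: s=(z-T[2,3])/(T[:3,:3]@d)[2]
    return T[:3,:3]@(d*s)+T[:3,3]
def save(p,n): cv2.imwrite(f"pics/{n}.png",p["color"][:,:,::-1])
E
python3 - <<'E'
from h import *
np.set_printoptions(precision=3,suppress=True)
s=readout.state();print(s)
print(R.from_quat(s["orientation"]).as_matrix())
ps={n:capture(n) for n in("top","scene")}
for n,p in ps.items():
    save(p,n+"0")
    for t in["wheel_centre","handle_hinge","grip","blank","press","cup","tray","foot"]:
        for l in landmark_of(p,t)[:2]: print(n,t,round(l["score"],2),np.array(l["at"]),w(p,*l["at"]))
im=np.hstack([ps["top"]["color"],ps["scene"]["color"]])[:,:,::-1]
E
```

```text
pics
{'clock': 0.0, 'joint_positions': array([-1.419,  0.124,  1.652,  0.   ,  1.367, -0.083]), 'joint_vel': array([ 0.001,  0.001, -0.   ,  0.001,  0.002, -0.001]), 'joint_efforts': array([  0.003, -42.361, -36.545,   0.   ,   0.007,   0.   ]), 'eef_pos': array([ 0.151, -0.632,  0.403]), 'orientation': array([-0.083,  0.703, -0.702,  0.083]), 'ft_force': array([-0.813,  0.614,  0.552]), 'torque': array([-0.02 ,  0.01 , -0.025]), 'gripper_width': 0.08538568595201418}
[[-0.973 -0.     0.233]
 [-0.233  0.002 -0.973]
 [-0.    -1.    -0.002]]
top wheel_centre 0.55 [202.4 283.8] [ 0.587 -0.029  0.2  ]
top wheel_centre 0.18 [251.2 131.3] [0.466 0.343 0.005]
top handle_hinge 0.81 [174.1 284.9] [ 0.646 -0.03   0.197]
top grip 0.69 [196.7 290. ] [ 0.599 -0.042  0.199]
top blank 0.86 [165.4 356.5] [ 0.701 -0.218  0.005]
top blank 0.57 [279.  332.5] [ 0.411 -0.163  0.007]
top cup 0.93 [253.2 132.3] [0.461 0.34  0.008]
top tray 0.95 [206.  416.6] [ 0.602 -0.373  0.007]
scene wheel_centre 0.67 [205.2 267.9] [ 0.592 -0.033  0.167]
scene handle_hinge 0.56 [206.  249.6] [ 0.648 -0.022  0.194]
scene grip 0.6 [199.1 263.4] [ 0.608 -0.027  0.196]
scene grip 0.38 [333.8 406.2] [0.491 0.367 0.048]
scene blank 0.72 [239.  270.3] [ 0.595 -0.017  0.068]
scene blank 0.67 [206.8 302.8] [ 0.395 -0.155 -0.   ]
scene press 0.62 [254.  269.8] [ 0.599 -0.013  0.02 ]
scene cup 0.85 [337.  403.9] [0.49  0.363 0.031]
scene tray 0.63 [191.8 211.8] [ 0.613 -0.344  0.022]
scene foot 0.55 [178.3 248.1] [ 0.471 -0.368  0.009]
scene foot 0.5 [238.8 267.9] [ 0.601 -0.02   0.07 ]
```

View pics/top0.png

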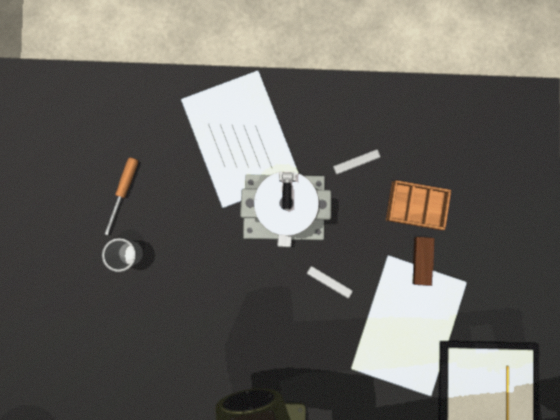

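View pics/scene0.png

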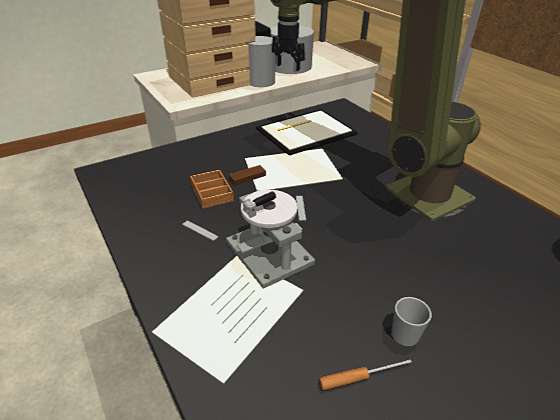

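The top picture shows the press at (285,205). Its handle is folded, with the hinge at (288,177) and the grip running down to (286,205), along world −x. Three things look like the blank:
- the bar under the press, whose end shows at (284,241)
- a loose bar at (357,161)
- a loose bar at (330,282)

The bar in the press fits "lying across the anvil under the foot". I'll measure the wheel and the bars next.

```bash
python3 - <<'E'
from h import *
np.set_printoptions(precision=4,suppress=True)
p=capture("top");d=p["depth"];K=p["camera_matrix"];T=p["pose"]
v,u=np.mgrid[:420,:560]
P=np.stack([(u-K[0,2])/K[0,0]*d,(v-K[1,2])/K[1,1]*d,d],-1)@T[:3,:3].T+T[:3,3]
m=(abs(u-286)<45)&(abs(v-204)<45)
Z=P[...,2]
f=m&(Z>.15)&(Z<.176); g=m&(Z>.18)
print(np.histogram(Z[m],bins=np.arange(0,.23,.01)))
w1=(m&(Z>.152)).astype(np.uint8)
c=max(cv2.findContours(w1,0,2)[0],key=cv2.contourArea)
(cx,cy),r=cv2.minEnclosingCircle(c);print(cx,cy,r, w(p,cy,cx,.164), "rad m",r*np.linalg.norm(w(p,204,287,.164)-w(p,204,286,.164)))
print("raised",P[g].min(0),P[g].max(0),np.median(P[g],0), np.median(Z[f]))
q=P[g][:,:2]; 
dark=g&(p["color"].sum(-1)<150); print("dark",dark.sum(),P[dark].min(0),P[dark].max(0)); 
q=P[dark][:,:2]
(vx,vy,x0,y0)=cv2.fitLine(q.astype(np.float32),2,0,.01,.01).ravel();print("line",vx,vy,x0,y0)
for r_,c_ in((161,357),(282,330),(241,284)):print(w(p,r_,c_))
big=cv2.resize(p["color"][140:300,200:400],None,fx=4,fy=4,interpolation=2)[:,:,::-1]
cv2.imwrite("pics/crop1.png",big[:600])
E
```

```text
(array([2031,  214, 1144,    6,    1,  129,    7,    0,    0,    0,    0,
          0,    0,   64,  693,   33, 2778,   32,   12,  272,  124,    0]), array([0.  , 0.01, 0.02, 0.03, 0.04, 0.05, 0.06, 0.07, 0.08, 0.09, 0.1 ,
       0.11, 0.12, 0.13, 0.14, 0.15, 0.16, 0.17, 0.18, 0.19, 0.2 , 0.21,
       0.22]))
286.2121276855469 202.6320343017578 32.25353240966797 [ 0.5887 -0.0353  0.164 ] rad m 0.06988483196935137
raised [ 0.5232 -0.0516  0.1811] [ 0.6524 -0.0022  1.0996] [ 0.6127 -0.0332  0.1985] 0.16589128587097368
dark 189 [ 0.5232 -0.0443  0.1945] [ 0.6254 -0.0022  1.0996]
line 0.9957461 -0.09213966 0.59911186 -0.034388423
[ 0.712  -0.2186  0.0057]
[ 0.4035 -0.1568  0.0059]
[ 0.5037 -0.0365  0.0577]
```

View pics/crop1.png

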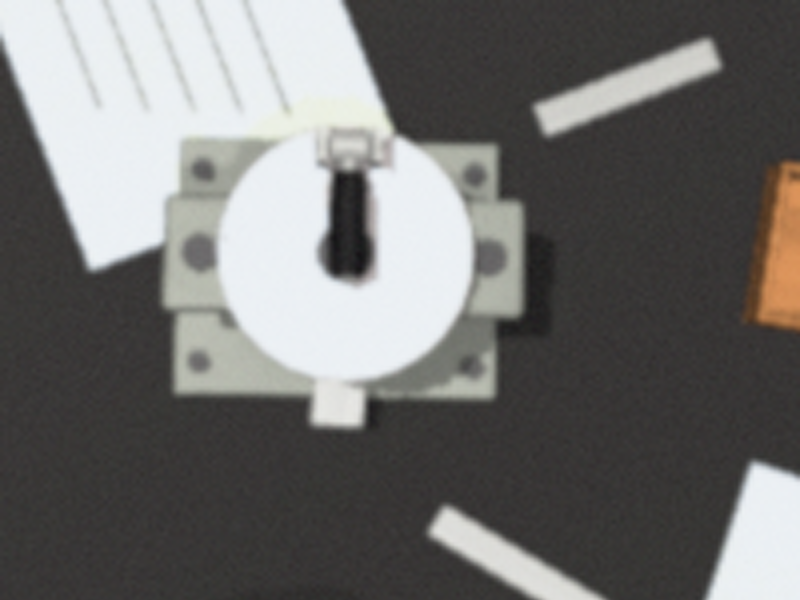

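The crop shows the blank's end at (338,405) under the press, 30 mm wide. The two thinner bars at (630,85) and (510,545) lie on the bench, so they are the decoys. The hinge clevis is at (352,148) and the grip end at (347,275).

```bash
cat >> h.py <<'E'
def go(tcp,jaw):  # shifts in present tool axes, then turn about tool y so that tool z lies along world heading jaw
    s=readout.state();M=R.from_quat(s["orientation"]).as_matrix()
    z=M[:,2];a=np.arctan2(z[1],z[0]);da=(jaw-a+np.pi)%(2*np.pi)-np.pi
    print("t",s["clock"],"tcp",s["eef_pos"],"shift mm",(M.T@(np.array(tcp)-s["eef_pos"])*1e3).round(1),"ry",round(-da,3),"F",s["ft_force"].round(2),"w",round(s["gripper_width"],4))
    print("rotvec to level target", (R.from_matrix(M).inv()*R.from_matrix(np.array([[np.sin(jaw),0,np.cos(jaw)],[-np.cos(jaw),0,np.sin(jaw)],[0,-1,0]]))).as_rotvec().round(3))
E
python3 - <<'E'
from h import *
p=capture("top")
print(w(p,177,287.8,.195),w(p,208,286.7,.19),w(p,176.5,288,.195))
go([.602,-.036,.186+.155+.1],-np.pi/2)
E
```

```text
[ 0.64062062 -0.03601494  0.195     ] [ 0.57563724 -0.03577747  0.19      ] [ 0.64168989 -0.03640472  0.195     ]
t 1.0 tcp [ 0.15116117 -0.63215608  0.40473972] shift mm [-577.1  -36.3 -475. ] ry 0.235 F [0.46 0.24 1.23] w 0.0853
rotvec to level target [ 0.     0.235 -0.   ]
```

Emit:
carry_out --rows '[{"fingers": 70, "x": -38, "y": -2.4, "z": -31.5}, {"fingers": 70, "x": -38, "y": -2.4, "z": -31.5}, {"fingers": 70, "x": -38, "y": -2.4, "z": -31.5}, {"fingers": 70, "x": -38, "y": -2.4, "z": -31.5}, {"fingers": 70, "x": -38, "y": -2.4, "z": -31.5}]' --newtons 40

```text
validation failed for argument at $.ro...
```

Emit:
carry_out --rows '[{"fingers": 70, "x": -38, "y": -2.4, "z": -31.5}, {"fingers": 70, "x": -38, "y": -2.4, "z": -31.5}, {"fingers": 70, "x": -38, "y": -2.4, "z": -31.5}, {"fingers": 70, "x": -38, "y": -2.4, "z": -31.5}, {"fingers": 70, "x": -38, "y": -2.4, "z": -31.5}]'

```text
validation failed for argument at $.ro...
```

Emit:
carry_out --rows '[{"fingers": 70, "x": -38, "y": -2.4, "z": -31.5}, {"fingers": 70, "x": -38, "y": -2.4, "z": -31.5}, {"fingers": 70, "x": -38, "y": -2.4, "z": -31.5}, {"fingers": 70, "x": -38, "y": -2.4, "z": -31.5}, {"fingers": 70, "x": -38, "y": -2.4, "z": -31.5}]'

```text
validation failed for argument at $.ro...
```

Emit:
carry_out --rows '[{"fingers": 70, "ry": 0.06}, {"fingers": 70, "ry": 0.06}, {"fingers": 70, "ry": 0.06}, {"fingers": 70, "ry": 0.055}, {"fingers": 70}]'

```text
validation failed for argument at $.ro...
```

```bash
python3 - <<'E'
from h import *
np.set_printoptions(precision=4,suppress=True)
p=capture("wrist");save(p,"wrist1")
for t in["wheel_centre","handle_hinge","grip"]:
    for l in landmark_of(p,t)[:2]: print(t,round(l["score"],2),np.array(l["at"]),w(p,*l["at"]))
go([.602,-.036,.186+.155+.1],-np.pi/2)
E
```

```text
t 1.2 tcp [ 0.1512 -0.6322  0.4047] shift mm [-577.1  -36.3 -474.9] ry 0.235 F [-0.48 -0.13 -0.61] w 0.0849
rotvec to level target [0.    0.235 0.   ]
```

View pics/wrist1.png

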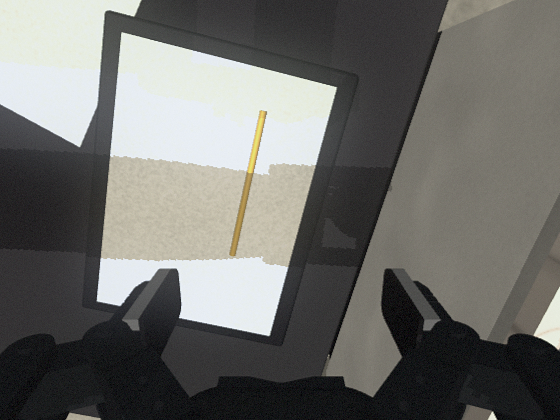

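All four moves were refused, so the picture only shows the start view, with the framed tray and a pencil near (245,180). Every row probably needs all seven keys, so I'll retry with one call.

Emit:
carry_out --rows '[{"fingers": 70, "x": -38, "y": -2.4, "z": -31.5, "rx": 0, "ry": 0, "rz": 0}, {"fingers": 70, "x": -38, "y": -2.4, "z": -31.5, "rx": 0, "ry": 0, "rz": 0}, {"fingers": 70, "x": -38, "y": -2.4, "z": -31.5, "rx": 0, "ry": 0, "rz": 0}, {"fingers": 70, "x": -38, "y": -2.4, "z": -31.5, "rx": 0, "ry": 0, "rz": 0}, {"fingers": 70, "x": -38, "y": -2.4, "z": -31.5, "rx": 0, "ry": 0, "rz": 0}]' --newtons 40

```text
clock: 1.7
eef_pos: [0.3001, -0.4331, 0.417]
orientation: [0.082, -0.702, 0.702, -0.083]
ft_force: [0.3, -0.5, 1.0]
gripper_width: 0.0601
```

Emit:
carry_out --rows '[{"fingers": 70, "x": -38, "y": -2.4, "z": -31.5, "rx": 0, "ry": 0, "rz": 0}, {"fingers": 70, "x": -38, "y": -2.4, "z": -31.5, "rx": 0, "ry": 0, "rz": 0}, {"fingers": 70, "x": -38, "y": -2.4, "z": -31.5, "rx": 0, "ry": 0, "rz": 0}, {"fingers": 70, "x": -38, "y": -2.4, "z": -31.5, "rx": 0, "ry": 0, "rz": 0}, {"fingers": 70, "x": -38, "y": -2.4, "z": -31.5, "rx": 0, "ry": 0, "rz": 0}]'

```text
clock: 2.2
eef_pos: [0.4482, -0.2355, 0.4292]
orientation: [0.083, -0.702, 0.703, -0.083]
ft_force: [1.1, -1.3, 0.0]
gripper_width: 0.0596
```

Emit:
carry_out --rows '[{"fingers": 70, "x": -38, "y": -2.4, "z": -31.5, "rx": 0, "ry": 0, "rz": 0}, {"fingers": 70, "x": -38, "y": -2.4, "z": -31.5, "rx": 0, "ry": 0, "rz": 0}, {"fingers": 70, "x": -38, "y": -2.4, "z": -31.5, "rx": 0, "ry": 0, "rz": 0}, {"fingers": 70, "x": -38, "y": -2.4, "z": -31.5, "rx": 0, "ry": 0, "rz": 0}, {"fingers": 70, "x": -38, "y": -2.4, "z": -31.5, "rx": 0, "ry": 0, "rz": 0}]'

```text
clock: 2.7
eef_pos: [0.5965, -0.038, 0.4411]
orientation: [0.083, -0.702, 0.702, -0.083]
ft_force: [-0.2, -1.2, -0.2]
gripper_width: 0.06
```

Emit:
carry_out --rows '[{"fingers": 70, "x": 0, "y": 0, "z": 0, "rx": 0, "ry": 0.06, "rz": 0}, {"fingers": 70, "x": 0, "y": 0, "z": 0, "rx": 0, "ry": 0.06, "rz": 0}, {"fingers": 70, "x": 0, "y": 0, "z": 0, "rx": 0, "ry": 0.06, "rz": 0}, {"fingers": 70, "x": 0, "y": 0, "z": 0, "rx": 0, "ry": 0.055, "rz": 0}, {"fingers": 70, "x": 0, "y": 0, "z": 0, "rx": 0, "ry": 0, "rz": 0}]'

```text
clock: 3.2
eef_pos: [0.5956, -0.0399, 0.4407]
orientation: [-0.0, 0.707, -0.707, 0.0]
ft_force: [-0.1, -0.6, 0.5]
gripper_width: 0.0595
```

```bash
python3 - <<'E'
from h import *
np.set_printoptions(precision=4,suppress=True)
p=capture("wrist");save(p,"wrist2")
for t in["wheel_centre","handle_hinge","grip"]:
    for l in landmark_of(p,t)[:2]: print(t,round(l["score"],2),np.array(l["at"]),w(p,*l["at"]))
go([.602,-.036,.186+.155+.1],-np.pi/2)
E
```

```text
wheel_centre 0.74 [215.8 271.8] [ 0.6007 -0.0345  0.1995]
handle_hinge 0.73 [147.9 274.1] [ 0.6435 -0.0361  0.1956]
grip 0.97 [210.2 273.5] [ 0.6046 -0.0356  0.1998]
grip 0.55 [216.4 269.6] [ 0.6005 -0.0331  0.2   ]
t 3.4 tcp [ 0.5956 -0.0401  0.4407] shift mm [-6.4 -0.3 -4.1] ry 0.0 F [0.33 0.43 0.06] w 0.0593
rotvec to level target [ 0.  0. -0.]
```

View pics/wrist2.png

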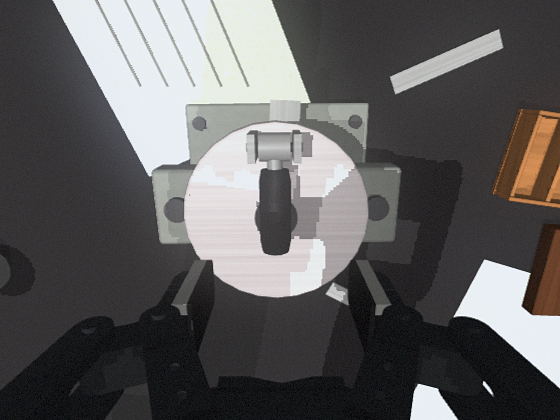

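The wrist picture shows the grip centred at column 275, the hinge pin at (275,147) and the grip end at (275,252), so the jaws are aligned. This gives the axis at about (0.589, −0.0355) and the hinge at (0.6437, −0.036), which matches the 55 mm radius. I'll descend and pinch.

Emit:
carry_out --rows '[{"fingers": 70, "x": -3.2, "y": 20, "z": -2.3, "rx": 0, "ry": 0, "rz": 0}, {"fingers": 70, "x": -3.2, "y": 20, "z": -2.3, "rx": 0, "ry": 0, "rz": 0}, {"fingers": 70, "x": 0, "y": 20, "z": 0, "rx": 0, "ry": 0, "rz": 0}, {"fingers": 70, "x": 0, "y": 20, "z": 0, "rx": 0, "ry": 0, "rz": 0}, {"fingers": 70, "x": 0, "y": 17, "z": 0, "rx": 0, "ry": 0, "rz": 0}]'

```text
clock: 3.9
eef_pos: [0.6019, -0.0354, 0.3425]
orientation: [-0.0, 0.707, -0.707, -0.0]
ft_force: [-0.1, 0.4, -1.1]
gripper_width: 0.0598
```

Emit:
carry_out --rows '[{"fingers": 0, "x": 0, "y": 0, "z": 0, "rx": 0, "ry": 0, "rz": 0}, {"fingers": 0, "x": 0, "y": 0, "z": 0, "rx": 0, "ry": 0, "rz": 0}, {"fingers": 0, "x": 0, "y": 0, "z": 0, "rx": 0, "ry": 0, "rz": 0}, {"fingers": 0, "x": 0, "y": 0, "z": 0, "rx": 0, "ry": 0, "rz": 0}, {"fingers": 0, "x": 0, "y": 0, "z": 0, "rx": 0, "ry": 0, "rz": 0}]' --newtons 40

```text
clock: 4.4
eef_pos: [0.6024, -0.0356, 0.3452]
orientation: [-0.001, -0.707, 0.707, -0.001]
ft_force: [-0.2, -2.2, 2.1]
gripper_width: 0.0186
```

```bash
python3 - <<'E'
import numpy as np
# arc of grip middle about hinge, 10 rows, tool x=-worldx, tool y=-worldz
a=np.radians(np.linspace(0,90,11));x=.042*np.cos(a);z=.042*np.sin(a)
print("x",(np.diff(x)*1e3).round(1),"y",(-np.diff(z)*1e3).round(1))
E
```

```text
x [-0.5 -1.5 -2.5 -3.4 -4.3 -5.  -5.6 -6.1 -6.4 -6.6] y [-6.6 -6.4 -6.1 -5.6 -5.  -4.3 -3.4 -2.5 -1.5 -0.5]
```

Emit:
carry_out --rows '[{"fingers": 0, "x": -0.5, "y": -6.6, "z": 0, "rx": 0, "ry": 0, "rz": 0}, {"fingers": 0, "x": -1.5, "y": -6.4, "z": 0, "rx": 0, "ry": 0, "rz": 0}, {"fingers": 0, "x": -2.5, "y": -6.1, "z": 0, "rx": 0, "ry": 0, "rz": 0}, {"fingers": 0, "x": -3.4, "y": -5.6, "z": 0, "rx": 0, "ry": 0, "rz": 0}, {"fingers": 0, "x": -4.3, "y": -5.0, "z": 0, "rx": 0, "ry": 0, "rz": 0}]' --newtons 30

```text
clock: 4.9
eef_pos: [0.6135, -0.0356, 0.3714]
orientation: [0.002, -0.707, 0.707, 0.002]
ft_force: [-1.9, -4.8, -11.8]
gripper_width: 0.0184
```

Emit:
carry_out --rows '[{"fingers": 0, "x": -5.0, "y": -4.3, "z": 0, "rx": 0, "ry": 0, "rz": 0}, {"fingers": 0, "x": -5.6, "y": -3.4, "z": 0, "rx": 0, "ry": 0, "rz": 0}, {"fingers": 0, "x": -6.1, "y": -2.5, "z": 0, "rx": 0, "ry": 0, "rz": 0}, {"fingers": 0, "x": -6.4, "y": -1.5, "z": 0, "rx": 0, "ry": 0, "rz": 0}, {"fingers": 0, "x": -6.6, "y": -0.5, "z": 0, "rx": 0, "ry": 0, "rz": 0}]'

```text
clock: 5.4
eef_pos: [0.6437, -0.0355, 0.3867]
orientation: [0.001, -0.707, 0.707, 0.001]
ft_force: [-7.0, -3.8, -4.6]
gripper_width: 0.0179
```

```bash
python3 - <<'E'
from h import *
np.set_printoptions(precision=4,suppress=True)
for n in("wrist","scene"):
  p=capture(n);save(p,n+"3")
  for t in["wheel_centre","handle_hinge","grip"]:
    for l in landmark_of(p,t)[:1]: print(n,t,round(l["score"],2),np.array(l["at"]),w(p,*l["at"]))
  if n=="scene": cv2.imwrite("pics/scene3c.png",cv2.resize(p["color"][140:280,190:350],None,fx=4,fy=4)[:,:,::-1])
go([.644,-.036,.385],-np.pi/2)
E
```

```text
wrist handle_hinge 0.81 [250.8 280.3] [ 0.6458 -0.0356  0.1942]
wrist grip 0.6 [312.1 279.4] [ 0.6394 -0.0353  0.2377]
scene wheel_centre 0.75 [202.7 268. ] [ 0.5861 -0.0424  0.1657]
scene handle_hinge 0.6 [207.8 250.5] [ 0.6477 -0.0185  0.1909]
scene grip 0.59 [186.9 256.9] [0.6427 0.0064 0.2639]
t 5.8 tcp [ 0.644  -0.0355  0.3867] shift mm [-0.   1.7  0.5] ry -0.0 F [-4.37 -2.71 -1.97] w 0.0176
rotvec to level target [-0.    -0.    -0.001]
```

View pics/scene3c.png

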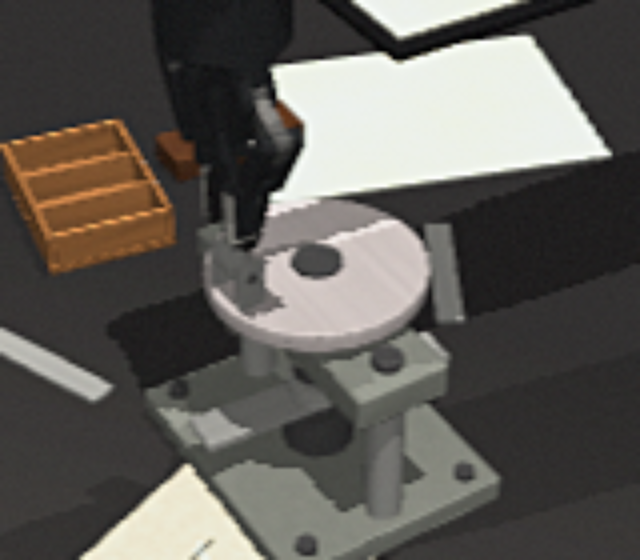

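The crop shows the fingers holding the grip above the clevis near (240,260), and the handle looks upright. I'll press it lightly outward against its stop.

Emit:
carry_out --rows '[{"fingers": 0, "x": -1, "y": 0, "z": 0, "rx": 0, "ry": 0, "rz": 0}, {"fingers": 0, "x": -1, "y": 0, "z": 0, "rx": 0, "ry": 0, "rz": 0}, {"fingers": 0, "x": -1, "y": 0, "z": 0, "rx": 0, "ry": 0, "rz": 0}, {"fingers": 0, "x": 0, "y": 0, "z": 0, "rx": 0, "ry": 0, "rz": 0}, {"fingers": 0, "x": 0, "y": 0, "z": 0, "rx": 0, "ry": 0, "rz": 0}]' --newtons 50

```text
clock: 6.3
eef_pos: [0.6459, -0.0355, 0.3867]
orientation: [0.002, -0.707, 0.707, 0.002]
ft_force: [-11.7, -3.1, 2.5]
gripper_width: 0.0169
```

```bash
python3 - <<'E'
import numpy as np
t=np.r_[np.arange(0,3.01,.2),np.arange(3.1,11,.1)];r=56
x=-r*np.cos(t);z=r*np.sin(t)
for i in range(0,len(t)-5,5): print("to %.1f"%t[i+5]," ".join(f"({a:.1f},{b:.1f})" for a,b in zip(np.diff(x)[i:i+5],np.diff(z)[i:i+5])), "outward at end: x%.2f y%.2f push dir on tool from crank:(%.2f,%.2f)"%(np.cos(t[i+5]),-np.sin(t[i+5]),np.sin(t[i+5]),np.cos(t[i+5])))
E
```

```text
to 1.0 (1.1,11.1) (3.3,10.7) (5.4,9.8) (7.2,8.6) (8.8,7.0) outward at end: x0.54 y-0.84 push dir on tool from crank:(0.84,0.54)
to 2.0 (10.0,5.1) (10.8,3.0) (11.2,0.8) (11.1,-1.4) (10.6,-3.6) outward at end: x-0.42 y-0.91 push dir on tool from crank:(0.91,-0.42)
to 3.0 (9.7,-5.6) (8.3,-7.4) (6.7,-9.0) (4.8,-10.1) (2.7,-10.9) outward at end: x-0.99 y-0.14 push dir on tool from crank:(0.14,-0.99)
to 3.5 (0.5,-5.6) (-0.0,-5.6) (-0.6,-5.6) (-1.2,-5.5) (-1.7,-5.3) outward at end: x-0.94 y0.35 push dir on tool from crank:(-0.35,-0.94)
to 4.0 (-2.2,-5.1) (-2.7,-4.9) (-3.2,-4.6) (-3.6,-4.3) (-4.0,-3.9) outward at end: x-0.65 y0.76 push dir on tool from crank:(-0.76,-0.65)
to 4.5 (-4.4,-3.4) (-4.7,-3.0) (-5.0,-2.5) (-5.2,-2.0) (-5.4,-1.5) outward at end: x-0.21 y0.98 push dir on tool from crank:(-0.98,-0.21)
to 5.0 (-5.5,-0.9) (-5.6,-0.3) (-5.6,0.2) (-5.5,0.8) (-5.4,1.3) outward at end: x0.28 y0.96 push dir on tool from crank:(-0.96,0.28)
to 5.5 (-5.3,1.9) (-5.1,2.4) (-4.8,2.9) (-4.5,3.3) (-4.1,3.8) outward at end: x0.71 y0.71 push dir on tool from crank:(-0.71,0.71)
to 6.0 (-3.7,4.2) (-3.3,4
[... 593 characters left out ...]
rom crank:(0.99,-0.15)
to 8.5 (5.5,-1.1) (5.4,-1.6) (5.2,-2.2) (4.9,-2.7) (4.6,-3.1) outward at end: x-0.60 y-0.80 push dir on tool from crank:(0.80,-0.60)
to 9.0 (4.3,-3.6) (3.9,-4.0) (3.5,-4.4) (3.0,-4.7) (2.6,-5.0) outward at end: x-0.91 y-0.41 push dir on tool from crank:(0.41,-0.91)
to 9.5 (2.0,-5.2) (1.5,-5.4) (1.0,-5.5) (0.4,-5.6) (-0.1,-5.6) outward at end: x-1.00 y0.08 push dir on tool from crank:(-0.08,-1.00)
to 10.0 (-0.7,-5.6) (-1.3,-5.5) (-1.8,-5.3) (-2.3,-5.1) (-2.8,-4.8) outward at end: x-0.84 y0.54 push dir on tool from crank:(-0.54,-0.84)
to 10.5 (-3.3,-4.5) (-3.7,-4.2) (-4.1,-3.8) (-4.5,-3.4) (-4.8,-2.9) outward at end: x-0.48 y0.88 push dir on tool from crank:(-0.88,-0.48)
```

Emit:
carry_out --rows '[{"fingers": 0, "x": 2.8, "y": 0, "z": 11.1, "rx": 0, "ry": 0, "rz": 0}, {"fingers": 0, "x": 3.3, "y": 0, "z": 10.7, "rx": 0, "ry": 0, "rz": 0}, {"fingers": 0, "x": 5.4, "y": 0, "z": 9.8, "rx": 0, "ry": 0, "rz": 0}, {"fingers": 0, "x": 7.2, "y": 0, "z": 8.6, "rx": 0, "ry": 0, "rz": 0}, {"fingers": 0, "x": 8.8, "y": 0, "z": 7.0, "rx": 0, "ry": 0, "rz": 0}]'

```text
clock: 6.8
eef_pos: [0.6217, -0.0816, 0.3896]
orientation: [0.005, 0.707, -0.707, 0.006]
ft_force: [0.1, -0.5, 0.9]
gripper_width: -0.0
```

The width reads 0, so the fingers lost the grip. I'll look before doing anything else.

```bash
python3 - <<'E'
from h import *
np.set_printoptions(precision=4,suppress=True)
a=[]
for n in("wrist","scene"):
  p=capture(n);save(p,n+"4")
  for t in["wheel_centre","handle_hinge","grip"]:
    for l in landmark_of(p,t)[:2]: print(n,t,round(l["score"],2),np.array(l["at"]),w(p,*l["at"]))
  c=p["color"] if n=="wrist" else cv2.resize(p["color"][140:245,190:330],None,fx=4,fy=4)
  a.append(cv2.resize(c,(400,300)))
cv2.imwrite("pics/both4.png",np.hstack(a)[:,:,::-1])
E
```

```text
wrist wheel_centre 0.87 [290.2 208.3] [ 0.5876 -0.0364  0.1672]
scene wheel_centre 0.59 [203.9 267.4] [ 0.5891 -0.0403  0.1646]
scene handle_hinge 0.7 [186.5 261.5] [ 0.5814 -0.0819  0.1892]
scene handle_hinge 0.27 [177.9 248.4] [ 0.6246 -0.0675  0.2386]
scene grip 0.54 [171.7 261.1] [ 0.5905 -0.0663  0.2453]
```

View pics/both4.png

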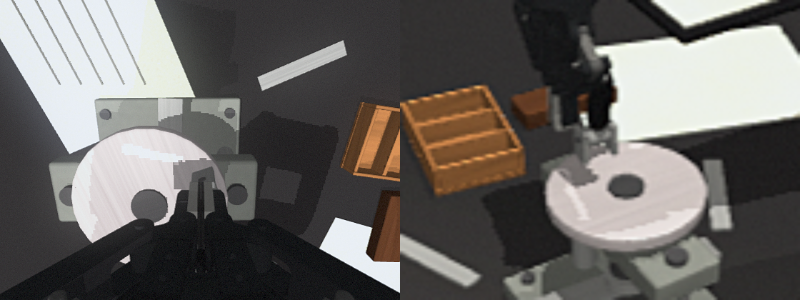

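The wrist half (left) shows shut fingers beside the clevis, at about (200,185). The scene half shows the clevis ahead of the fingers, so the grip squeezed out forward while the wheel turned. I'll lift and look again. After that I'll keep the jaws tangential and turn the tool with the wheel, so the pads push rather than rely on friction.

Emit:
carry_out --rows '[{"fingers": 0, "x": 0, "y": -25, "z": 0, "rx": 0, "ry": 0, "rz": 0}, {"fingers": 0, "x": 0, "y": -25, "z": 0, "rx": 0, "ry": 0, "rz": 0}, {"fingers": 60, "x": 0, "y": -25, "z": 0, "rx": 0, "ry": 0, "rz": 0}, {"fingers": 60, "x": 0, "y": -25, "z": 0, "rx": 0, "ry": 0, "rz": 0}, {"fingers": 60, "x": 0, "y": 0, "z": 0, "rx": 0, "ry": 0, "rz": 0}]'

```text
clock: 7.7
eef_pos: [0.6199, -0.0825, 0.4907]
orientation: [-0.003, -0.707, 0.708, -0.003]
ft_force: [0.8, 0.7, 0.8]
gripper_width: 0.0432
```

```bash
python3 - <<'E'
from h import *
np.set_printoptions(precision=4,suppress=True)
a=[]
for n in("wrist","top"):
  p=capture(n);save(p,n+"5")
  for t in["wheel_centre","handle_hinge","grip"]:
    for l in landmark_of(p,t)[:2]: print(n,t,round(l["score"],2),np.array(l["at"]),w(p,*l["at"]))
  c=p["color"] if n=="wrist" else cv2.resize(p["color"][130:280,190:390],None,fx=2,fy=2)
  a.append(cv2.resize(c,(400,300)))
cv2.imwrite("pics/both5.png",np.hstack(a)[:,:,::-1])
print(readout.state())
E
```

```text
wrist wheel_centre 0.8 [228. 224.] [ 0.5881 -0.0322  0.1674]
wrist handle_hinge 0.87 [237.  292.2] [ 0.5939 -0.0924  0.2037]
wrist grip 0.87 [258.6 281.5] [ 0.595  -0.0837  0.2457]
top wheel_centre 0.73 [207.7 283.9] [ 0.5503 -0.0163  0.6344]
top handle_hinge 0.44 [202.8 310.3] [ 0.5832 -0.0789  0.2595]
top grip 0.4 [203.1 311. ] [ 0.5828 -0.0804  0.2578]
{'clock': 8.1, 'joint_positions': array([-0.2185,  0.0326,  1.6148,  0.    ,  1.4966,  1.3525]), 'joint_vel': array([-0.0013, -0.0024, -0.0091, -0.0007,  0.0004,  0.0013]), 'joint_efforts': array([  0.0111, -39.1372, -37.575 ,   0.0011,   0.0068,   0.0001]), 'eef_pos': array([ 0.6194, -0.0826,  0.4841]), 'orientation': array([-0.0007,  0.7073, -0.7069, -0.0009]), 'ft_force': array([-0.7571,  0.4309,  0.8736]), 'torque': array([ 0.0235, -0.0427, -0.0226]), 'gripper_width': 0.05121056781257756}
```

View pics/both5.png

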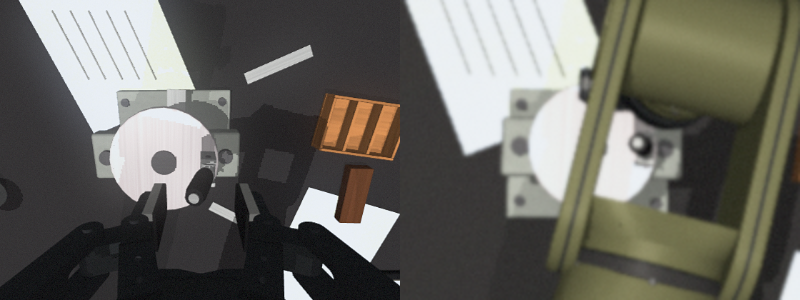

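The wrist half shows the handle still upright at θ≈1.5 rad, with the grip's free end at about (194,198) in the half-size view and the clevis at (208,160). I'll measure both and turn the jaws tangential.

```bash
python3 - <<'E'
from h import *
np.set_printoptions(precision=4,suppress=True)
p=capture("wrist");d=p["depth"];K=p["camera_matrix"];T=p["pose"]
v,u=np.mgrid[:420,:560]
P=np.stack([(u-K[0,2])/K[0,0]*d,(v-K[1,2])/K[1,1]*d,d],-1)@T[:3,:3].T+T[:3,3]
m=(abs(P[...,0]-.589)<.08)&(abs(P[...,1]+.036)<.08)
for lo,hi in((.185,.2),(.2,.22),(.22,.24),(.245,.255),(.255,.27)):
    g=m&(P[...,2]>lo)&(P[...,2]<hi)&(v<300)
    print(lo,g.sum(),np.median(P[g],0),P[g][:,:2].min(0),P[g][:,:2].max(0)) if g.sum() else print(lo,0)
print("end",w(p,277,272,.256),w(p,277,272))
E
```

```text
0.185 488 [ 0.5966 -0.0936  0.1938] [ 0.5685 -0.1008] [ 0.6042 -0.083 ]
0.2 223 [ 0.5948 -0.0891  0.2127] [ 0.5822 -0.0969] [ 0.5968 -0.0749]
0.22 358 [ 0.5949 -0.0861  0.2308] [ 0.5819 -0.094 ] [ 0.5971 -0.0713]
0.245 480 [ 0.5923 -0.0777  0.2527] [ 0.5776 -0.089 ] [ 0.597  -0.0687]
0.255 350 [ 0.5872 -0.0791  0.2562] [ 0.5779 -0.0861] [ 0.5959 -0.072 ]
end [ 0.5871 -0.0772  0.256 ] [ 0.5877 -0.0772  0.2569]
```

Emit:
carry_out --rows '[{"fingers": 70, "x": 0, "y": 0, "z": 0, "rx": 0, "ry": -0.145, "rz": 0}, {"fingers": 70, "x": 0, "y": 0, "z": 0, "rx": 0, "ry": -0.145, "rz": 0}, {"fingers": 70, "x": 0, "y": 0, "z": 0, "rx": 0, "ry": -0.145, "rz": 0}, {"fingers": 70, "x": 0, "y": 0, "z": 0, "rx": 0, "ry": -0.145, "rz": 0}, {"fingers": 70, "x": 0, "y": 0, "z": 0, "rx": 0, "ry": -0.145, "rz": 0}]'

```text
clock: 8.65
eef_pos: [0.6194, -0.0826, 0.4852]
orientation: [-0.253, 0.661, -0.66, 0.252]
ft_force: [1.3, -0.4, -1.0]
gripper_width: 0.0597
```

Emit:
carry_out --rows '[{"fingers": 70, "x": 0, "y": 0, "z": 0, "rx": 0, "ry": -0.145, "rz": 0}, {"fingers": 70, "x": 0, "y": 0, "z": 0, "rx": 0, "ry": -0.145, "rz": 0}, {"fingers": 70, "x": 0, "y": 0, "z": 0, "rx": 0, "ry": -0.145, "rz": 0}, {"fingers": 70, "x": 0, "y": 0, "z": 0, "rx": 0, "ry": -0.145, "rz": 0}, {"fingers": 70, "x": 0, "y": 0, "z": 0, "rx": 0, "ry": -0.145, "rz": 0}]'

```text
clock: 9.15
eef_pos: [0.6194, -0.0826, 0.4852]
orientation: [-0.471, 0.528, -0.528, 0.47]
ft_force: [-0.5, 0.7, 0.8]
gripper_width: 0.0596
```

Emit:
carry_out --rows '[{"fingers": 70, "x": 2.9, "y": 0, "z": -16, "rx": 0, "ry": 0, "rz": 0}, {"fingers": 70, "x": 2.9, "y": 0, "z": -16, "rx": 0, "ry": 0, "rz": 0}, {"fingers": 70, "x": 0, "y": 10, "z": 0, "rx": 0, "ry": -0.09, "rz": 0}, {"fingers": 70, "x": 0, "y": 10, "z": 0, "rx": 0, "ry": 0, "rz": 0}, {"fingers": 70, "x": 0, "y": 0, "z": 0, "rx": 0, "ry": 0, "rz": 0}]'

```text
clock: 9.65
eef_pos: [0.5867, -0.0845, 0.4631]
orientation: [-0.493, 0.509, -0.507, 0.491]
ft_force: [0.7, 0.6, 0.4]
gripper_width: 0.0594
```

```bash
cat >> h.py <<'E'
def grip3d():
    p=capture("wrist");d=p["depth"];K=p["camera_matrix"];T=p["pose"];v,u=np.mgrid[:420,:560]
    P=np.stack([(u-K[0,2])/K[0,0]*d,(v-K[1,2])/K[1,1]*d,d],-1)@T[:3,:3].T+T[:3,3]
    m=(np.hypot(P[...,0]-.5887,P[...,1]+.0357)<.075)&(d>.1)
    for lo,hi in((.188,.2),(.2,.22),(.22,.24),(.253,.262)):
        g=m&(P[...,2]>lo)&(P[...,2]<hi)
        if g.sum()>5: print(lo,g.sum(),np.median(P[g],0),np.percentile(P[g][:,:2],3,0),np.percentile(P[g][:,:2],97,0))
    return p
E
python3 - <<'E'
from h import *
np.set_printoptions(precision=4,suppress=True)
p=grip3d();save(p,"wrist6")
for t in["handle_hinge","grip"]:
    for l in landmark_of(p,t)[:2]: print(t,round(l["score"],2),np.array(l["at"]),w(p,*l["at"]))
go([.587,-.0845,.383],-.03)
E
```

```text
0.188 428 [ 0.5929 -0.0886  0.1949] [ 0.5689 -0.0993] [ 0.6025 -0.0818]
0.2 44 [ 0.5867 -0.0765  0.2133] [ 0.578  -0.0805] [ 0.5946 -0.0744]
0.22 86 [ 0.5861 -0.073   0.2305] [ 0.5773 -0.0785] [ 0.5947 -0.0702]
0.253 795 [ 0.5862 -0.0767  0.2556] [ 0.5784 -0.0843] [ 0.5939 -0.0696]
handle_hinge 0.75 [213.  280.2] [ 0.587  -0.0683  0.2526]
grip 0.92 [222.2 278.6] [ 0.586  -0.0723  0.2561]
t 9.8 tcp [ 0.5872 -0.0845  0.4655] shift mm [-0.  82.5 -0.1] ry -0.002 F [0.06 0.17 0.38] w 0.0599
rotvec to level target [ 0.    -0.002 -0.   ]
```

Emit:
carry_out --rows '[{"fingers": 70, "x": -0.5, "y": 20, "z": -0.8, "rx": 0, "ry": 0, "rz": 0}, {"fingers": 70, "x": 0, "y": 20, "z": 0, "rx": 0, "ry": 0, "rz": 0}, {"fingers": 70, "x": 0, "y": 20, "z": 0, "rx": 0, "ry": 0, "rz": 0}, {"fingers": 70, "x": 0, "y": 20, "z": 0, "rx": 0, "ry": 0, "rz": 0}, {"fingers": 70, "x": 0, "y": 3, "z": 0, "rx": 0, "ry": 0, "rz": 0}]'

```text
clock: 10.3
eef_pos: [0.5858, -0.0839, 0.3799]
orientation: [-0.493, 0.509, -0.506, 0.491]
ft_force: [-0.5, 0.7, -0.7]
gripper_width: 0.0596
```

Emit:
carry_out --rows '[{"fingers": 0, "x": 0, "y": 0, "z": 0, "rx": 0, "ry": 0, "rz": 0}, {"fingers": 0, "x": 0, "y": 0, "z": 0, "rx": 0, "ry": 0, "rz": 0}, {"fingers": 0, "x": 0, "y": 0, "z": 0, "rx": 0, "ry": 0, "rz": 0}, {"fingers": 0, "x": 0, "y": 0, "z": 0, "rx": 0, "ry": 0, "rz": 0}, {"fingers": 0, "x": 0, "y": 0, "z": 0, "rx": 0, "ry": 0, "rz": 0}]' --newtons 25

```text
clock: 10.8
eef_pos: [0.5861, -0.084, 0.3847]
orientation: [0.492, -0.508, 0.508, -0.492]
ft_force: [-5.1, 0.4, 5.1]
gripper_width: 0.0196
```

Emit:
carry_out --rows '[{"fingers": 0, "x": 2, "y": 0, "z": 0, "rx": 0, "ry": 0, "rz": 0}, {"fingers": 0, "x": 2, "y": 0, "z": 0, "rx": 0, "ry": 0, "rz": 0}, {"fingers": 0, "x": 2, "y": 0, "z": 0, "rx": 0, "ry": 0, "rz": 0}, {"fingers": 0, "x": 1, "y": 0, "z": 0, "rx": 0, "ry": 0, "rz": 0}, {"fingers": 0, "x": 0, "y": 0, "z": 0, "rx": 0, "ry": 0, "rz": 0}]'

```text
clock: 11.3
eef_pos: [0.5859, -0.0894, 0.3847]
orientation: [-0.491, 0.509, -0.506, 0.494]
ft_force: [-5.2, 8.2, 7.3]
gripper_width: 0.0194
```

Emit:
carry_out --rows '[{"fingers": 0, "x": -0.5, "y": 0, "z": -7.7, "rx": 0, "ry": 0.14, "rz": 0}, {"fingers": 0, "x": -0.5, "y": 0, "z": -7.7, "rx": 0, "ry": 0.14, "rz": 0}, {"fingers": 0, "x": -0.5, "y": 0, "z": -7.7, "rx": 0, "ry": 0.14, "rz": 0}, {"fingers": 0, "x": -0.5, "y": 0, "z": -7.7, "rx": 0, "ry": 0.14, "rz": 0}, {"fingers": 0, "x": -0.5, "y": 0, "z": -7.7, "rx": 0, "ry": 0.14, "rz": 0}]'

```text
clock: 11.8
eef_pos: [0.5522, -0.0769, 0.385]
orientation: [0.283, -0.645, 0.648, -0.29]
ft_force: [9.6, 1.1, -1.3]
gripper_width: 0.0193
```

```bash
cat >> h.py <<'E'
def st():
    s=readout.state();M=R.from_quat(s["orientation"]).as_matrix();q=s["eef_pos"]-[.5887,-.0357,0]
    th=np.arctan2(-q[1],q[0])%(2*np.pi);o=np.array([np.cos(th),-np.sin(th)]);t=np.array([-np.sin(th),-np.cos(th)])
    f=np.mean([readout.state()["ft_force"] for _ in range(5)],0)
    print("clk %.2f theta %.3f r %.1f z %.1f F_out %.1f F_tan %.1f fz %.1f tool-x.out %.2f j6 %.2f w %.1f"%(s["clock"],th,1e3*np.hypot(*q[:2]),q[2]*1e3,f[:2]@o,f[:2]@t,f[2],M[:2,0]@o,s["joint_positions"][5],1e3*s["gripper_width"]),"x.tan %.3f"%(M[:2,0]@t))
E
python3 -c "from h import *; st()"
```

```text
clk 11.80 theta 2.296 r 55.0 z 385.0 F_out -7.2 F_tan -6.4 fz -1.3 tool-x.out 1.00 j6 0.50 w 19.3 x.tan 0.012
```

Emit:
carry_out --rows '[{"fingers": 0, "x": -0.5, "y": 0, "z": -7.7, "rx": 0, "ry": 0.14, "rz": 0}, {"fingers": 0, "x": -0.5, "y": 0, "z": -7.7, "rx": 0, "ry": 0.14, "rz": 0}, {"fingers": 0, "x": -0.5, "y": 0, "z": -7.7, "rx": 0, "ry": 0.14, "rz": 0}, {"fingers": 0, "x": -0.5, "y": 0, "z": -7.7, "rx": 0, "ry": 0.14, "rz": 0}, {"fingers": 0, "x": -0.5, "y": 0, "z": -7.7, "rx": 0, "ry": 0.14, "rz": 0}]'

```text
clock: 12.3
eef_pos: [0.534, -0.0447, 0.3849]
orientation: [0.044, -0.703, 0.708, -0.05]
ft_force: [6.4, -7.2, -0.8]
gripper_width: 0.0193
```

```bash
python3 -c "from h import *; st()"
```

```text
clk 12.30 theta 2.978 r 55.5 z 384.9 F_out -5.1 F_tan -8.2 fz -0.8 tool-x.out 1.00 j6 1.25 w 19.3 x.tan 0.030
```

Emit:
carry_out --rows '[{"fingers": 0, "x": -0.5, "y": 0, "z": -7.7, "rx": 0, "ry": 0.14, "rz": 0}, {"fingers": 0, "x": -0.5, "y": 0, "z": -7.7, "rx": 0, "ry": 0.14, "rz": 0}, {"fingers": 0, "x": -0.5, "y": 0, "z": -7.7, "rx": 0, "ry": 0.14, "rz": 0}, {"fingers": 0, "x": -0.5, "y": 0, "z": -7.7, "rx": 0, "ry": 0.14, "rz": 0}, {"fingers": 0, "x": -0.5, "y": 0, "z": -7.7, "rx": 0, "ry": 0.14, "rz": 0}]'

```text
clock: 12.8
eef_pos: [0.541, -0.0085, 0.3848]
orientation: [-0.2, -0.677, 0.681, 0.195]
ft_force: [-1.9, -11.8, 3.1]
gripper_width: 0.0193
```

```bash
python3 -c "from h import *; st()"
```

```text
clk 12.80 theta 3.660 r 54.9 z 384.8 F_out -4.2 F_tan -11.2 fz 3.1 tool-x.out 1.00 j6 2.03 w 19.3 x.tan 0.048
```

The push has risen from 6.4 to 8.2 to 11.2 N, which suggests the foot is already bearing. I'll check with a short slow step.

Emit:
carry_out --rows '[{"fingers": 0, "x": 0, "y": 0, "z": -1.1, "rx": 0, "ry": 0.02, "rz": 0}, {"fingers": 0, "x": 0, "y": 0, "z": -1.1, "rx": 0, "ry": 0.02, "rz": 0}, {"fingers": 0, "x": 0, "y": 0, "z": -1.1, "rx": 0, "ry": 0.02, "rz": 0}, {"fingers": 0, "x": 0, "y": 0, "z": -1.1, "rx": 0, "ry": 0.02, "rz": 0}, {"fingers": 0, "x": 0, "y": 0, "z": -1.1, "rx": 0, "ry": 0.02, "rz": 0}]'

```text
clock: 13.3
eef_pos: [0.5439, -0.0043, 0.3848]
orientation: [-0.231, -0.666, 0.671, 0.228]
ft_force: [-3.0, -10.7, 4.0]
gripper_width: 0.0193
```

```bash
python3 - <<'E'
from h import *
st()
p=capture("scene");save(p,"scene7")
cv2.imwrite("pics/scene7c.png",cv2.resize(p["color"][170:290,210:350],None,fx=5,fy=5,interpolation=2)[:,:,::-1])
E
```

```text
clk 13.30 theta 3.753 r 54.7 z 384.8 F_out -3.7 F_tan -10.4 fz 4.0 tool-x.out 1.00 j6 2.13 w 19.3 x.tan 0.050
```

View pics/scene7c.png

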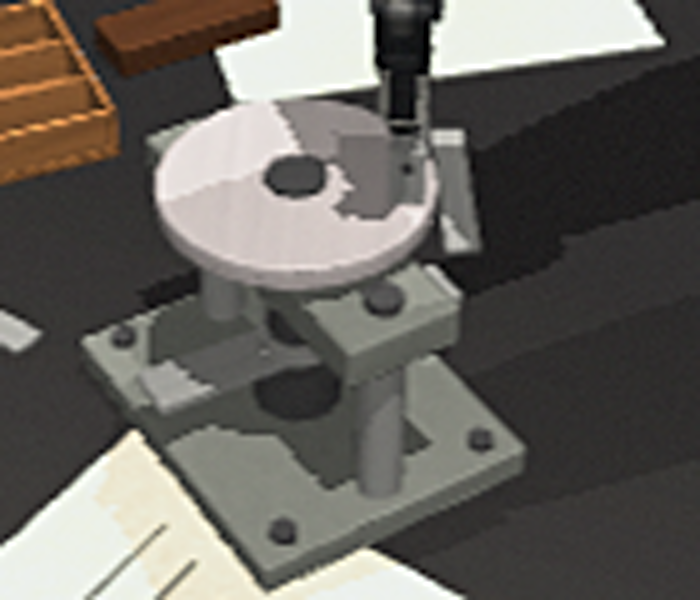

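The crop shows the dark foot at (290,320) right over the blank at (240,370). Noise is about 1 N, so I'll average readings at rest, take a small step and compare.

```bash
cat >> h.py <<'E'
def avg(n=10):
    f=[]
    for _ in range(n): capture("top"); f.append(readout.state()["ft_force"])
    q=readout.state()["eef_pos"]-[.5887,-.0357,0];th=np.arctan2(-q[1],q[0])
    F=np.array(f)[:,:2];T=F@[-np.sin(th),-np.cos(th)];O=F@[np.cos(th),-np.sin(th)]
    print("theta %.3f rest F_tan %.2f sd %.2f F_out %.2f"%(th%(2*np.pi),T.mean(),T.std(),O.mean()))
E
python3 -c "from h import *; avg()"
```

```text
theta 3.756 rest F_tan -9.38 sd 0.39 F_out -3.76
```

Emit:
carry_out --rows '[{"fingers": 0, "x": 0, "y": 0, "z": -1.1, "rx": 0, "ry": 0.02, "rz": 0}, {"fingers": 0, "x": 0, "y": 0, "z": -1.1, "rx": 0, "ry": 0.02, "rz": 0}, {"fingers": 0, "x": 0, "y": 0, "z": -1.1, "rx": 0, "ry": 0.02, "rz": 0}, {"fingers": 0, "x": 0, "y": 0, "z": -1.1, "rx": 0, "ry": 0.02, "rz": 0}, {"fingers": 0, "x": 0, "y": 0, "z": -1.1, "rx": 0, "ry": 0.02, "rz": 0}]'

```text
clock: 14.35
eef_pos: [0.5473, -0.0001, 0.3848]
orientation: [-0.264, -0.654, 0.659, 0.261]
ft_force: [-4.3, -10.8, 4.3]
gripper_width: 0.0193
```

```bash
python3 -c "from h import *; st(); avg()"
```

```text
clk 14.35 theta 3.852 r 54.5 z 384.8 F_out -3.8 F_tan -11.0 fz 4.3 tool-x.out 1.00 j6 2.24 w 19.3 x.tan 0.051
theta 3.854 rest F_tan -9.39 sd 0.54 F_out -4.55
```

Emit:
carry_out --rows '[{"fingers": 0, "x": 0, "y": 0, "z": -1.7, "rx": 0, "ry": 0.03, "rz": 0}, {"fingers": 0, "x": 0, "y": 0, "z": -1.7, "rx": 0, "ry": 0.03, "rz": 0}, {"fingers": 0, "x": 0, "y": 0, "z": -1.7, "rx": 0, "ry": 0.03, "rz": 0}, {"fingers": 0, "x": 0, "y": 0, "z": -1.7, "rx": 0, "ry": 0.03, "rz": 0}, {"fingers": 0, "x": 0, "y": 0, "z": -1.7, "rx": 0, "ry": 0.03, "rz": 0}]'

```text
clock: 15.35
eef_pos: [0.5534, 0.0056, 0.3848]
orientation: [-0.313, -0.632, 0.637, 0.31]
ft_force: [-5.7, -11.3, 5.8]
gripper_width: 0.019
```

```bash
python3 -c "from h import *; st(); avg()"
```

```text
clk 15.35 theta 4.005 r 54.3 z 384.8 F_out -4.8 F_tan -11.7 fz 5.8 tool-x.out 1.00 j6 2.40 w 19.0 x.tan 0.049
theta 4.009 rest F_tan -9.59 sd 0.52 F_out -5.21
```

The slow moving push went 10.4, 11.0, 11.7 N over 0.25 rad, about 5 N/rad. That is the stiffening expected while bearing. Against about 6 N free, the rise is 4.5–5.5 N, roughly 75–95 N of clamping. I'll stop cranking, ease the tangential load and fold the handle.

Emit:
carry_out --rows '[{"fingers": 0, "x": -6.6, "y": 0.5, "z": 0.6, "rx": 0, "ry": 0, "rz": 0}, {"fingers": 0, "x": -6.4, "y": 1.5, "z": -0.1, "rx": 0, "ry": 0, "rz": 0}, {"fingers": 0, "x": -6.1, "y": 2.5, "z": -0.2, "rx": 0, "ry": 0, "rz": 0}, {"fingers": 0, "x": -5.6, "y": 3.4, "z": -0.2, "rx": 0, "ry": 0, "rz": 0}, {"fingers": 0, "x": -5.0, "y": 4.3, "z": -0.2, "rx": 0, "ry": 0, "rz": 0}]'

```text
clock: 16.35
eef_pos: [0.5713, -0.0162, 0.3726]
orientation: [-0.31, -0.634, 0.636, 0.311]
ft_force: [-8.0, -2.8, 7.8]
gripper_width: 0.0193
```

```bash
python3 -c "from h import *; st()"
```

```text
clk 16.35 theta 3.984 r 26.2 z 372.6 F_out 3.2 F_tan -7.8 fz 7.8 tool-x.out 1.00 j6 2.36 w 19.3 x.tan 0.068
```

Emit:
carry_out --rows '[{"fingers": 0, "x": -4.3, "y": 5.0, "z": 0.2, "rx": 0, "ry": 0, "rz": 0}, {"fingers": 0, "x": -3.4, "y": 5.6, "z": 0.1, "rx": 0, "ry": 0, "rz": 0}, {"fingers": 0, "x": -2.5, "y": 6.1, "z": 0, "rx": 0, "ry": 0, "rz": 0}, {"fingers": 0, "x": -1.5, "y": 6.4, "z": 0, "rx": 0, "ry": 0, "rz": 0}, {"fingers": 0, "x": -0.5, "y": 6.6, "z": 0, "rx": 0, "ry": 0, "rz": 0}]'

```text
clock: 16.85
eef_pos: [0.5797, -0.0269, 0.3437]
orientation: [-0.313, -0.634, 0.636, 0.309]
ft_force: [-2.7, -7.4, 6.7]
gripper_width: 0.0191
```

```bash
python3 -c "from h import *; st()"
```

```text
clk 16.85 theta 3.911 r 12.6 z 343.7 F_out -3.2 F_tan -7.1 fz 6.7 tool-x.out 0.99 j6 2.34 w 19.1 x.tan 0.139
```

Emit:
carry_out --rows '[{"fingers": 0, "x": 0, "y": 1, "z": 0.2, "rx": 0, "ry": 0, "rz": 0}, {"fingers": 0, "x": 0, "y": 1, "z": 0.2, "rx": 0, "ry": 0, "rz": 0}, {"fingers": 0, "x": 0, "y": 0, "z": 0, "rx": 0, "ry": 0, "rz": 0}, {"fingers": 0, "x": 0, "y": 0, "z": 0, "rx": 0, "ry": 0, "rz": 0}, {"fingers": 0, "x": 0, "y": 0, "z": 0, "rx": 0, "ry": 0, "rz": 0}]'

```text
clock: 17.35
eef_pos: [0.5795, -0.0271, 0.3416]
orientation: [-0.313, -0.634, 0.636, 0.308]
ft_force: [-0.1, -6.3, 5.3]
gripper_width: 0.0196
```

Emit:
carry_out --rows '[{"fingers": 55, "x": 0, "y": 0, "z": 0, "rx": 0, "ry": 0, "rz": 0}, {"fingers": 55, "x": 0, "y": 0, "z": 0, "rx": 0, "ry": 0, "rz": 0}, {"fingers": 55, "x": 0, "y": 0, "z": 0, "rx": 0, "ry": 0, "rz": 0}, {"fingers": 55, "x": 0, "y": 0, "z": 0, "rx": 0, "ry": 0, "rz": 0}, {"fingers": 55, "x": 0, "y": 0, "z": 0, "rx": 0, "ry": 0, "rz": 0}]'

```text
clock: 17.85
eef_pos: [0.5785, -0.0255, 0.3385]
orientation: [0.311, 0.635, -0.635, -0.311]
ft_force: [-0.2, 0.6, -0.4]
gripper_width: 0.0472
```

Emit:
carry_out --rows '[{"fingers": 55, "x": 0, "y": -20, "z": 0, "rx": 0, "ry": 0, "rz": 0}, {"fingers": 55, "x": 0, "y": -25, "z": 0, "rx": 0, "ry": 0, "rz": 0}, {"fingers": 55, "x": 0, "y": -25, "z": 0, "rx": 0, "ry": 0, "rz": 0}, {"fingers": 55, "x": 0, "y": -30, "z": 0, "rx": 0, "ry": 0, "rz": 0}, {"fingers": 55, "x": 0, "y": -30, "z": 0, "rx": 0, "ry": 0, "rz": 0}]'

```text
clock: 18.35
eef_pos: [0.5784, -0.0256, 0.4694]
orientation: [-0.311, -0.635, 0.635, 0.311]
ft_force: [0.1, -0.4, -0.3]
gripper_width: 0.0469
```

```bash
python3 - <<'E'
from h import *
np.set_printoptions(precision=4,suppress=True)
p=grip3d();save(p,"wrist8")
for t in["handle_hinge","grip"]:
    for l in landmark_of(p,t)[:1]: print(t,round(l["score"],2),np.array(l["at"]),w(p,*l["at"]))
s=capture("scene")
for t in["blank","foot"]:
    for l in landmark_of(s,t)[:2]: print(t,round(l["score"],2),np.array(l["at"]),w(s,*l["at"]))
c=cv2.resize(s["color"][170:275,210:350],(400,300),interpolation=2)
cv2.imwrite("pics/both8.png",np.hstack([cv2.resize(p["color"],(400,300)),c])[:,:,::-1])
print(readout.state()["ft_force"])
E
```

```text
0.188 1169 [0.558  0.0009 0.1949] [ 0.5391 -0.0254] [0.5802 0.0186]
0.2 1737 [ 0.584  -0.0319  0.2061] [ 0.5649 -0.0493] [ 0.6001 -0.0091]
handle_hinge 0.7 [251.4 283.7] [0.5549 0.0016 0.1939]
grip 0.71 [208.6 278. ] [ 0.5822 -0.0267  0.2077]
blank 0.76 [231.9 201.8] [ 0.7096 -0.2054  0.003 ]
blank 0.69 [206.4 302.3] [ 0.3956 -0.1564  0.001 ]
foot 0.63 [237.9 266.6] [ 0.6017 -0.0244  0.0695]
[ 0.3652  0.5643 -0.5182]
```

View pics/both8.png

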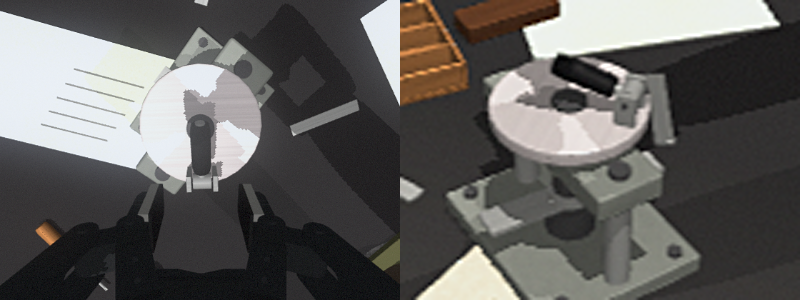

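The grip's top reads 0.206 instead of about 0.197, so the handle is still about 0.2 rad up (the scene half also shows it tilted). I'll press the free end down with shut fingers.

Emit:
carry_out --rows '[{"fingers": 0, "x": -10, "y": 10, "z": 0, "rx": 0, "ry": 0, "rz": 0}, {"fingers": 0, "x": -9.5, "y": 10, "z": 0, "rx": 0, "ry": 0, "rz": 0}, {"fingers": 0, "x": 0, "y": 10, "z": 0, "rx": 0, "ry": 0, "rz": 0}, {"fingers": 0, "x": 0, "y": 10, "z": 0, "rx": 0, "ry": 0, "rz": 0}, {"fingers": 0, "x": 0, "y": 10, "z": 0, "rx": 0, "ry": 0, "rz": 0}]'

```text
clock: 19.15
eef_pos: [0.5905, -0.0412, 0.417]
orientation: [-0.31, -0.635, 0.635, 0.311]
ft_force: [0.7, 0.3, -0.6]
gripper_width: -0.0002
```

Emit:
carry_out --rows '[{"fingers": 0, "x": 0, "y": 10, "z": 0, "rx": 0, "ry": 0, "rz": 0}, {"fingers": 0, "x": 0, "y": 10, "z": 0, "rx": 0, "ry": 0, "rz": 0}, {"fingers": 0, "x": 0, "y": 10, "z": 0, "rx": 0, "ry": 0, "rz": 0}, {"fingers": 0, "x": 0, "y": 8, "z": 0, "rx": 0, "ry": 0, "rz": 0}, {"fingers": 0, "x": 0, "y": 7, "z": 0, "rx": 0, "ry": 0, "rz": 0}]'

```text
clock: 19.65
eef_pos: [0.5907, -0.0412, 0.3736]
orientation: [-0.311, -0.635, 0.635, 0.31]
ft_force: [0.9, -0.6, 2.0]
gripper_width: 0.0002
```

Emit:
carry_out --rows '[{"fingers": 0, "x": 0, "y": 2, "z": 0, "rx": 0, "ry": 0, "rz": 0}, {"fingers": 0, "x": 0, "y": 2, "z": 0, "rx": 0, "ry": 0, "rz": 0}, {"fingers": 0, "x": 0, "y": 0, "z": 0, "rx": 0, "ry": 0, "rz": 0}, {"fingers": 0, "x": 0, "y": 0, "z": 0, "rx": 0, "ry": 0, "rz": 0}, {"fingers": 0, "x": 0, "y": 0, "z": 0, "rx": 0, "ry": 0, "rz": 0}]'

```text
clock: 20.15
eef_pos: [0.5905, -0.041, 0.3697]
orientation: [0.311, 0.635, -0.635, -0.311]
ft_force: [-0.3, 0.1, -0.0]
gripper_width: 0.0001
```

Emit:
carry_out --rows '[{"fingers": 0, "x": 0, "y": 1, "z": 0, "rx": 0, "ry": 0, "rz": 0}, {"fingers": 0, "x": 0, "y": 1, "z": 0, "rx": 0, "ry": 0, "rz": 0}, {"fingers": 0, "x": 0, "y": 0, "z": 0, "rx": 0, "ry": 0, "rz": 0}, {"fingers": 0, "x": 0, "y": 0, "z": 0, "rx": 0, "ry": 0, "rz": 0}, {"fingers": 0, "x": 0, "y": 0, "z": 0, "rx": 0, "ry": 0, "rz": 0}]'

```text
clock: 20.65
eef_pos: [0.5907, -0.0409, 0.3688]
orientation: [0.311, 0.635, -0.635, -0.31]
ft_force: [-0.9, 2.2, 4.9]
gripper_width: 0.0005
```

Emit:
carry_out --rows '[{"fingers": 0, "x": 0, "y": 1, "z": 0, "rx": 0, "ry": 0, "rz": 0}, {"fingers": 0, "x": 0, "y": 1, "z": 0, "rx": 0, "ry": 0, "rz": 0}, {"fingers": 0, "x": 0, "y": 0, "z": 0, "rx": 0, "ry": 0, "rz": 0}, {"fingers": 0, "x": 0, "y": 0, "z": 0, "rx": 0, "ry": 0, "rz": 0}, {"fingers": 0, "x": 0, "y": 0, "z": 0, "rx": 0, "ry": 0, "rz": 0}]'

```text
clock: 21.15
eef_pos: [0.5909, -0.0407, 0.3683]
orientation: [0.312, 0.636, -0.634, -0.31]
ft_force: [-2.4, 3.0, 11.0]
gripper_width: -0.0003
```

At the stop: 11 N with the tips at 0.195. I'll lift off and check.

Emit:
carry_out --rows '[{"fingers": 0, "x": 0, "y": -20, "z": 0, "rx": 0, "ry": 0, "rz": 0}, {"fingers": 0, "x": 0, "y": -25, "z": 0, "rx": 0, "ry": 0, "rz": 0}, {"fingers": 0, "x": 10, "y": -25, "z": 0, "rx": 0, "ry": 0, "rz": 0}, {"fingers": 50, "x": 10, "y": -25, "z": 0, "rx": 0, "ry": 0, "rz": 0}, {"fingers": 50, "x": 0, "y": -25, "z": 0, "rx": 0, "ry": 0, "rz": 0}]'

```text
clock: 21.65
eef_pos: [0.5778, -0.0247, 0.4861]
orientation: [-0.31, -0.635, 0.635, 0.311]
ft_force: [-0.2, -1.2, -0.5]
gripper_width: 0.028
```

Emit:
carry_out --rows '[{"fingers": 50, "x": 0, "y": 0, "z": 0, "rx": 0, "ry": 0, "rz": 0}, {"fingers": 50, "x": 0, "y": 0, "z": 0, "rx": 0, "ry": 0, "rz": 0}, {"fingers": 50, "x": 0, "y": 0, "z": 0, "rx": 0, "ry": 0, "rz": 0}, {"fingers": 50, "x": 0, "y": 0, "z": 0, "rx": 0, "ry": 0, "rz": 0}, {"fingers": 50, "x": 0, "y": 0, "z": 0, "rx": 0, "ry": 0, "rz": 0}]'

```text
clock: 22.15
eef_pos: [0.5783, -0.0254, 0.4842]
orientation: [-0.31, -0.635, 0.635, 0.312]
ft_force: [0.1, 1.1, 0.1]
gripper_width: 0.0427
```

```bash
python3 - <<'E'
from h import *
np.set_printoptions(precision=4,suppress=True)
p=grip3d()
for t in["handle_hinge","grip"]:
    for l in landmark_of(p,t)[:1]: print(t,round(l["score"],2),np.array(l["at"]),w(p,*l["at"]))
a=capture("scene")["depth"];
import glob
c0=cv2.imread("pics/scene0.png").astype(int);s=capture("scene");save(s,"scene9");c1=s["color"][:,:,::-1].astype(int)
d=abs(c1-c0).sum(-1)
for n,(x,y,ww,hh) in dict(blank_near=(222,235,25,20),cup=(385,290,55,65),driver=(310,355,110,40),tray=(188,170,48,38),scale=(225,163,45,22)).items(): print(n,"mean diff",d[y:y+hh,x:x+ww].mean().round(1))
c=[x[170:275,210:350] for x in(c0,c1)]
cv2.imwrite("pics/both9.png",np.hstack([cv2.resize(x.astype(np.uint8),(400,300),interpolation=2) for x in c]))
E
```

```text
0.188 2626 [ 0.5727 -0.0179  0.1946] [ 0.5426 -0.0486] [0.5993 0.0146]
handle_hinge 0.9 [246.2 279.9] [0.5555 0.005  0.1949]
grip 0.79 [196.1 280.1] [ 0.5816 -0.0289  0.1967]
blank_near mean diff 5.6
cup mean diff 5.3
driver mean diff 5.1
tray mean diff 5.4
scale mean diff 5.4
```

View pics/both9.png

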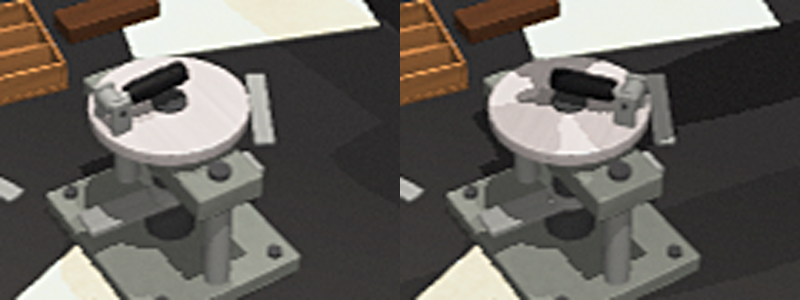

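The left half is the start and the right half is now. The handle is flat, with the grip level at 0.197, and the wheel stands at θ≈4.0. The foot is down on the blank at (570,190), and the blank's near end hasn't moved. Handing in.

```bash
python3 -c "from h import *; print(robot.hand_in())"
```

```text
the job is handed in; nothing more can be done
None
```

I clamped the blank, folded the handle flat, let go and handed the job in at about 22 s. I believe the clamp is within range, but its force is inferred from the push at the grip, not measured directly, and hand-in gives no verdict.

- **Clamping:** I swung the handle up against its stop and cranked to about 4.0 rad (0.64 turn). Tangential push rose from 6.4 N, the only reading I took as free, to 11.7 N. That is about 5 N/rad near the end, and I estimate 75–95 N of clamping.
- **Less certain evidence:** Averages taken at rest (9.4, 9.4 and 9.6 N) hardly rose, so they support the clamp force less clearly than the moving readings.
- **Lost grip:** On the first cranking move the grip slipped out of the fingers and the wheel ran on to about 1.6 rad. I gripped it again with the jaws along the direction of push, and the rest of the cranking held.
- **Folding:** The first fold left the handle about 0.2 rad up, so I pressed it down to its stop (11 N).
- **Last checks:** The grip is level (top at 0.197 m) and the wheel stayed where I left it. The near end of the blank, the cup, driver, tray and scale look unchanged from the start picture, and the gripper is clear of everything.

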